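# Tip two parts crates, find the stamped one, push it to the dispatch line

### The job

One of the two plywood parts crates has a burnt stamp on its underside: first tip both over backward, away from the robot, so that each lies on its far side with its bottom facing the robot. Only then push the stamped one sideways, still lying with its stamp facing the robot, until it lies centred across the white dispatch line, and leave the other lying clear of the line. Only push with the fingers, never lift or carry a crate, and do not disturb the other things on the table.

Things in the scene. Friction and masses are not known exactly. Their poses are not given: they have to be found in the camera images.
- crate_a: empty open-topped plywood parts crate, one of two that look alike, 80 (x) x 140 (y) x 110 (z) mm standing, walls and floor 7 mm, 0.2 to 0.45 kg; one stands left of the line, one right. Origin: centre of the underside; z out of the open top, x away from the robot while standing (yaw within 0.2 rad), y along the width. Tipped, it lies 80 mm high, 110 mm deep, 140 mm wide
- crate_b: empty open-topped plywood parts crate, one of two that look alike, 80 (x) x 140 (y) x 110 (z) mm standing, walls and floor 7 mm, 0.2 to 0.45 kg; one stands left of the line, one right. Origin: centre of the underside; z out of the open top, x away from the robot while standing (yaw within 0.2 rad), y along the width. Tipped, it lies 80 mm high, 110 mm deep, 140 mm wide
- crate_a_mid (a point): middle of that crate's volume, 55 mm from its origin along its z
- crate_b_mid (a point): middle of that crate's volume, 55 mm from its origin along its z
- crate_a_foot (a point): middle of the far bottom edge of that crate (40 mm from its origin along its x); it stays on the table. Pushed high on its near long side, the crate pivots on this edge with little sliding, balances at a tilt of about 45 degrees, then falls on its far side, underside facing the robot
- crate_b_foot (a point): middle of the far bottom edge of that crate (40 mm from its origin along its x); it stays on the table. Pushed high on its near long side, the crate pivots on this edge with little sliding, balances at a tilt of about 45 degrees, then falls on its far side, underside facing the robot
- stamp (a point): centre of the stamp, a dark burnt ring 60 mm across with a bar 100 mm long through it, on the underside of one of the crates (at that crate's origin); the other crate's underside is bare. Hidden until the crate is tipped
- dispatch_line: dispatch line: white painted strip on the table between the crates, 340 x 25 mm, flat (nothing to bump into). Origin at its centre on the table; x along the strip, pointing away from the robot (yaw within 0.1 rad), y across it to the left
- screw_jar: bystander: clear glass jar of screws with a red lid, 56 mm across, 84 mm high, right of the work; origin under its centre
- carton_pads: bystander: closed brown carton, 92 x 114 x 47 mm, right of the work; origin under its centre
- wax_tin: bystander: round white tin, 79 mm across, 41 mm high, nearer the robot than the crates; origin under its centre
- block_pine: bystander: small brown wooden block, 45 x 120 x 26 mm, nearer the robot than the crates; origin under its centre

How it is judged:
By the outcome, as a careful person would: the job done as asked, in the order asked, and still so for the second after the job is handed in, with the robot touching nothing.
It also fails if it takes over 72 s, if anything falls off the work surface, if the arm or the gripper's body presses on something with over 40 N, if the wrist force passes 120 N, or if a joint passes its speed limit or range.

### The arm

A 6-joint arm with a two-finger parallel gripper is mounted at the origin on the work surface; the furniture and walls round the work are solid. World frame = base frame: x ahead of the robot, y to its left, z up, the work surface at z = 0. Lengths are in mm, angles in rad, forces in N, time in s.
With the tool pointing down it reaches from about 350 to 975 mm from the base axis. Payload 7.1 kg.
Tool frame: the origin (TCP) lies between the finger pads; the fingertips stand 17 mm ahead of it and the grasp point (between the pads) lies 2 mm behind it; z points along the fingers, y is the line along which they close (so a half turn about z gives the same grasp; the last joint's range is limited). The gripper opens to 88 mm and grips with 3 to 60 N. Pads are 20 mm wide; open, the fingers measure 115 mm over their backs; the gripper's body (75 mm by 178 mm) begins 61 mm behind the grasp point.
Start: joints at [1.229, 0.423, 1.63, -0, 1.089, -0.019], TCP at [198.233, 592.713, 239.675] pointing down, gripper open.
Joint ranges: [-3, 3], [-0.9, 2.11], [0.09, 2.58], [-1.31, 4.45], [0.11, 2.69], [-2.54, 2.54]. Speed limits (rad/s): [2.39, 2.39, 3.01, 3.14, 3.14, 3.14].

### API

Orientations are given as a rotation vector (axis times angle).
In Python, from workcell import ctrl, cams, workorder, status gives the robot as it stands (ctrl), with the cameras (cams), the job (workorder) and the readings (status).
- The arm moves only by the shell command python3 jog.py 'ROWS' [OPENING]. ROWS is a JSON object whose key "ticks" holds a list of rows, 1 to 5 of them, each of 6 numbers: dx, dy, dz in shares of 100 cm (1.0 is 100 cm), then a rotation vector rx, ry, rz in a scale on which 1.0 is 45 degrees; each row shifts and turns the commanded pose from where the row before left it, along the tool's axes as they then stand; what a row does not reach is not made up. A row lasts 1/12 s, in which the tool goes at most 41.7 mm and 0.125 rad, less where a joint would pass 70% of its speed; a pose out of reach is approached as far as the arm can. OPENING is the finger opening in mm, set as the command begins (- or left out keeps the last). The fingers move at their own pace and stop on an object; the grip force is fixed at half the most. Time passes only in rows, so rows that do not move let the fingers close. It prints the time, the measured TCP pose, the force, the opening and the grip force at its end. A shift or turn number past 1, either way, is cut back to 1. Input that does not fit is refused with a message, and nothing moves.
- status.get_obs(): the state, without advancing time (a new reading comes with each control period).
- cams.get_image(name): name is "scene" or "top" or "wrist"; returns a dict with "img" (480x640x3 uint8, red, green, blue), "fx", "fy", "cx", "cy" (pixels), "k1" (the pictures are not rectified: a ray, as slopes to the right and down, at radius r is drawn at 1 + k1 r^2 times it, then the intrinsics apply), "R" (3x3) and "t" (3): a world point X has camera coordinates R X + t. Camera axes: x right, y down, z forward; pixel columns grow to the right and rows downward; lengths in mm; the calibration is good to about 2 mm. A picture is of the moment at which its call begins. There is no depth.
- workorder.close_job(): hands the job in; it is judged then, once.
The state is a dict: "t": time; "qpos": joint angles; "qvel": joint speeds; "joint_torque": joint torques, N m; "ee_pos": TCP position; "orientation": TCP orientation; "ft_force": force on the tool from outside, world axes, zero at the start; "moment": the same for the moment, N m; "width": finger opening in mm; "grasp_force": force on a finger pad.
Only numpy, scipy, OpenCV 4.12 (cv2) and the standard library are available. Lean on these libraries where they do the work, as an engineer would, in place of code of your own. Each camera call takes 0.05 s, during which the arm holds its last target. There are 200 camera calls.

## Working session

There is one attempt and no reset: what is moved stays moved. The work goes in short steps, Python scripts to look and compute and a shell command to move; the robot and the scene stay as the last step left them, time stands still between calls to the robot, and variables do not carry over. Pictures are saved under pics/ and viewed, at most 10 in all, crops included, and the job is handed in when it is done.

```bash
ls; mkdir -p pics; cat > h.py <<'E'
import numpy as np, cv2
from workcell import ctrl, cams, workorder, status
from scipy.spatial.transform import Rotation as Ro
def snap(n,f=None):
    d=cams.get_image(n)
    if f: cv2.imwrite('pics/'+f,cv2.cvtColor(d['img'],cv2.COLOR_RGB2BGR))
    return d
def ray(d,u,v):
    x,y=(u-d['cx'])/d['fx'],(v-d['cy'])/d['fy']
    K=np.eye(3); p=cv2.undistortPoints(np.array([[[x,y]]],float),K,np.array([d['k1'],0,0,0.]))[0,0]
    R=np.array(d['R']);t=np.array(d['t'])
    return -R.T@t, R.T@np.array([p[0],p[1],1])
def onz(d,u,v,z=0):
    c,r=ray(d,u,v); return c+r*(z-c[2])/r[2]
def tri(d1,p1,d2,p2):
    c1,r1=ray(d1,*p1);c2,r2=ray(d2,*p2)
    s=np.linalg.lstsq(np.c_[r1,-r2],c2-c1,rcond=None)[0]
    a,b=c1+s[0]*r1,c2+s[1]*r2
    return (a+b)/2,np.linalg.norm(a-b)
E
python3 - <<'E'
from h import *
for n in('scene','top'):
    d=snap(n,n+'0.png'); print(n,d['fx'],d['k1'],-np.array(d['R']).T@np.array(d['t']))
o=status.get_obs(); print(o['t'],o['ee_pos'],o['orientation']); print(Ro.from_rotvec(o['orientation']).as_matrix().round(3))
E
```

```text
jog.py
pics
workcell.py
scene 577.8650439998481 -0.012483005585609193 [-585.43745998 -726.35653462  904.19615835]
top 594.5910313948099 -0.1811282345757675 [ 375.35745538 -104.21150039 1556.09823947]
0.1 [198.08112002 592.27995584 238.97132023] [-5.04844637e-01 -3.10051076e+00  2.12431514e-03]
[[-0.948  0.317 -0.   ]
 [ 0.317  0.948 -0.001]
 [ 0.    -0.001 -1.   ]]
```

View pics/scene0.png

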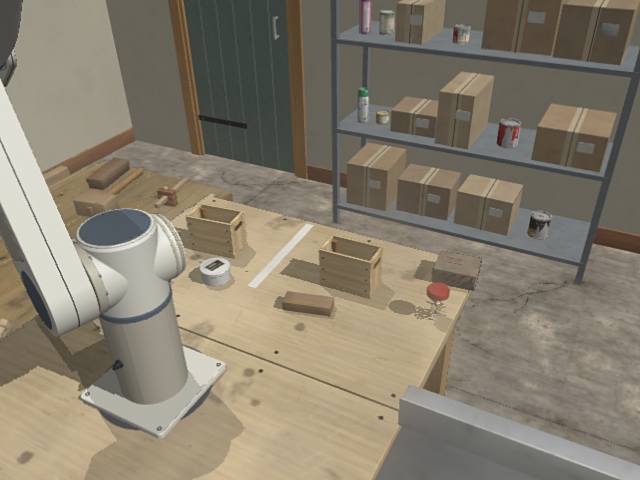

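View pics/top0.png

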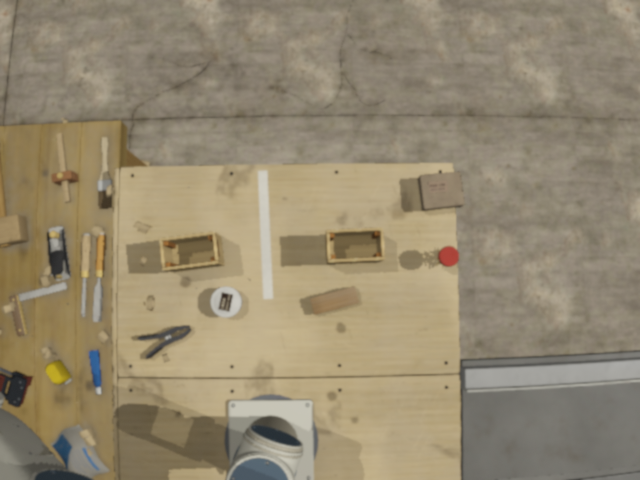

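The scene view shows two standing crates, the left at about (216,230) and the right at (350,265), with the line between them from (310,225) to (252,285). The top view shows the crate tops at about (190,252) and (355,246) and the line from (264,170) to (267,299). The tin is at (226,302), the block at (334,300) and the jar at (449,256). I'll zoom in for the corners.

```bash
python3 - <<'E'
from h import *
t=cv2.imread('pics/top0.png'); s=cv2.imread('pics/scene0.png')
a=cv2.resize(t[215:325,145:405],(780,330),interpolation=cv2.INTER_CUBIC)
b=cv2.resize(s[195:320,180:390],(420,250),interpolation=cv2.INTER_CUBIC)
c=np.zeros((580,780,3),np.uint8); c[:330]=a; c[330:,:420]=b; cv2.imwrite('pics/m0.png',c)
E
```

```text
(no output)
```

View pics/m0.png

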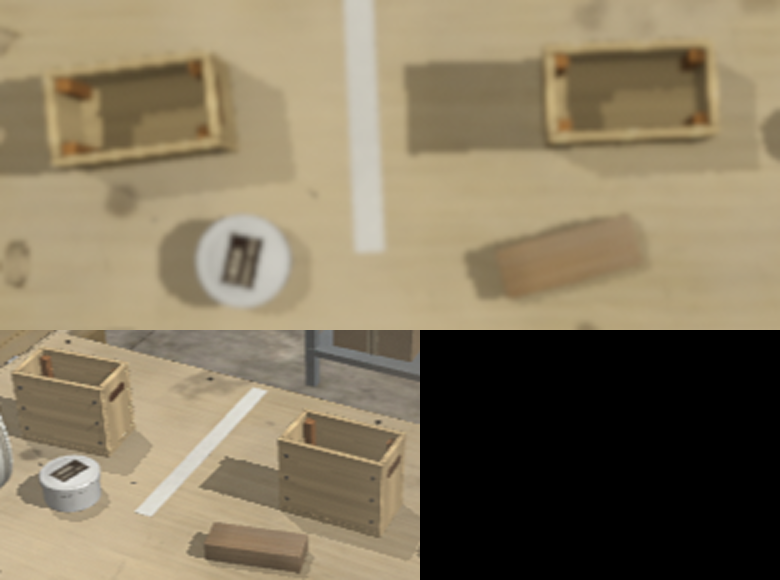

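The crop shows both crate rims clearly. In montage pixels the left rim corners are about (53,167), (220,152), (213,53), (43,75) and the right ones (548,145), (715,137), (713,42), (544,48). The tin stands directly in front of the left crate's right half, and the block stands in front of the right crate.

```bash
python3 - <<'E'
from h import *
T=snap('top');S=snap('scene')
P=lambda x,y:(145+x/3-.33,215+y/3-.33)
Q=lambda x,y:(180+x/2-.25,195+(y-330)/2-.25)
L=[(53,167),(220,152),(213,53),(43,75)];l=[(13,375),(106,389),(131,363),(40,350)]
R=[(548,145),(715,137),(713,42),(544,48)];r=[(279,440),(381,458),(405,432),(305,413)]
for n,A,B in(('L',L,l),('R',R,r)):
    X=[]
    for a,b in zip(A,B):
        p,e=tri(T,P(*a),S,Q(*b)); print(n,p.round(),round(e,1))
        X.append(onz(T,*P(*a),110))
    X=np.array(X);c=X.mean(0); f=(X[2]+X[3]-X[0]-X[1]); print(' rim@110',X[:,:2].round().tolist(),c.round(1),'yaw',np.arctan2(f[1],f[0]), np.arctan2(-(X[1]-X[0])[0]*-1, -(X[1]-X[0])[1]))
m=cv2.inRange(T['img'],(190,190,185),(255,255,255))
m=cv2.morphologyEx(m,cv2.MORPH_OPEN,np.ones((3,3)))
for c in cv2.findContours(m,0,2)[0]:
    (x,y),wh,a=cv2.minAreaRect(c)
    if cv2.contourArea(c)>150 and x>130 and x<450 and y<400:
        bp=cv2.boxPoints(((x,y),wh,a)); print('white',(x,y),wh,a); print([onz(T,*q,0)[:2].round().tolist() for q in bp], onz(T,x,y,0).round(1),onz(T,x,y,41).round())
for n,q,z in(('blk',P(572,255),26),('blknr',P(510,297),26),('blkfr',P(635,215),26),('tin',P(243,260),41),('jar',(449,256),84)): print(n,onz(T,*q,z).round())
E
```

```text
L [441. 253. 109.] 1.3
L [454. 111. 117.] 8.7
L [532. 120. 113.] 1.4
L [516. 264. 107.] 1.2
 rim@110 [[440.0, 254.0], [451.0, 115.0], [532.0, 121.0], [516.0, 263.0]] [485.1 188.2 110. ] yaw 0.09560933076107997 0.07995004253702157
R [ 454. -152.  113.] 1.8
R [ 458. -287.  124.] 2.3
R [ 536. -287.  115.] 0.6
R [ 534. -149.  106.] 0.6
 rim@110 [[454.0, -152.0], [459.0, -288.0], [537.0, -288.0], [533.0, -149.0]] [ 495.7 -219.2  110. ] yaw 0.011800572548946356 0.03426354499906557
white (264.95953369140625, 234.50180053710938) (125.32337188720703, 7.451903343200684) 87.42085266113281
[[705.0, 25.0], [705.0, 5.0], [373.0, -8.0], [372.0, 11.0]] [537.1   7.9   0. ] [533.   5.  41.]
blk [ 364. -173.   26.]
blknr [ 329. -120.   26.]
blkfr [ 398. -228.   26.]
tin [363. 106.  41.]
jar [ 469. -458.   84.]
```

Triangulated rim heights come out near 110 mm, so the crate estimates hold:

| Item | Position (mm) | Yaw (rad) |
|---|---|---|
| Left crate | (485,188) | about 0.085 |
| Right crate | (496,-219) | about 0.03 |
| Dispatch line | (537,8) | about 0.04 |

I'll turn the tool to match the left crate and approach its near face.

The manual's scale: shifts go in shares of 100 cm and turns go in shares of 45 degrees. Converting my numbers, -0.102 rad is -0.1299.

```bash
python3 jog.py '{"ticks": [[0, 0, 0, 0, 0, -0.1299], [0, 0, 0, 0, 0, -0.1299], [0, 0, 0, 0, 0, -0.1299], [0, 0, 0, 0, 0, -0.1299]]}' 88
python3 jog.py '{"ticks": [[-0.007, -0.016, 0, 0, 0, 0], [-0.014, -0.034, 0, 0, 0, 0], [-0.014, -0.034, 0, 0, 0, 0], [-0.014, -0.034, 0, 0, 0, 0], [-0.014, -0.034, 0, 0, 0, 0]]}'
python3 jog.py '{"ticks": [[-0.014, -0.034, 0, 0, 0, 0], [-0.014, -0.034, 0, 0, 0, 0], [-0.014, -0.034, 0, 0, 0, 0], [-0.014, -0.034, 0, 0, 0, 0], [-0.014, -0.034, 0, 0, 0, 0]]}'
python3 jog.py '{"ticks": [[-0.014, -0.034, 0, 0, 0, 0], [-0.014, -0.034, 0, 0, 0, 0], [-0.008, -0.034, 0, 0, 0, 0], [-0.006, -0.016, 0, 0, 0, 0], [0, 0, 0, 0, 0, 0]]}'
```

```text
t: 0.53
ee_pos: [198.2, 592.6, 239.4]
orientation: [0.142, -3.138, 0.001]
ft_force: [1.4, 0.2, 0.1]
width: 87.7
grasp_force: 0.0
t: 0.95
ee_pos: [274.2, 445.1, 239.5]
orientation: [0.135, -3.139, 0.001]
ft_force: [0.7, 0.3, 0.5]
width: 87.7
grasp_force: 0.0
t: 1.37
ee_pos: [358.5, 281.6, 239.8]
orientation: [-0.134, 3.139, 0.0]
ft_force: [-0.0, 0.9, 0.2]
width: 87.9
grasp_force: 0.0
t: 1.78
ee_pos: [411.0, 166.7, 239.7]
orientation: [-0.128, 3.139, -0.001]
ft_force: [0.4, -0.7, -1.1]
width: 87.9
grasp_force: 0.0
```

Converted, 35 mm is 0.035, 31 mm is 0.031.

```bash
python3 jog.py '{"ticks": [[0, 0.015, 0.02, 0, 0, 0], [0, 0, 0.035, 0, 0, 0], [0, 0, 0.035, 0, 0, 0], [0, 0, 0.031, 0, 0, 0], [0, 0, 0, 0, 0, 0]]}'
python3 jog.py '{"ticks": [[-0.007, 0, 0, 0, 0, 0], [-0.007, 0, 0, 0, 0, 0], [-0.007, 0, 0, 0, 0, 0], [-0.006, 0, 0, 0, 0, 0], [-0.006, 0, 0, 0, 0, 0]]}'
python3 jog.py '{"ticks": [[-0.006, 0, 0, 0, 0, 0], [-0.006, 0, 0, 0, 0, 0], [-0.006, 0, 0, 0, 0, 0], [-0.006, 0, 0, 0, 0, 0], [-0.006, 0, 0, 0, 0, 0]]}'
python3 - <<'E'
from h import *
snap('scene','s1.png')
E
```

```text
t: 2.2
ee_pos: [405.1, 183.6, 114.2]
orientation: [0.134, -3.13, 0.005]
ft_force: [-1.2, -1.4, -0.4]
width: 88.0
grasp_force: 0.0
t: 2.62
ee_pos: [442.9, 187.4, 120.2]
orientation: [-0.134, 3.137, 0.001]
ft_force: [-2.9, 1.0, 1.8]
width: 87.8
grasp_force: 1.5
t: 3.03
ee_pos: [472.1, 189.5, 118.9]
orientation: [-0.134, 3.139, 0.0]
ft_force: [-3.3, -0.1, 5.5]
width: 87.8
grasp_force: 2.7
```

View pics/s1.png

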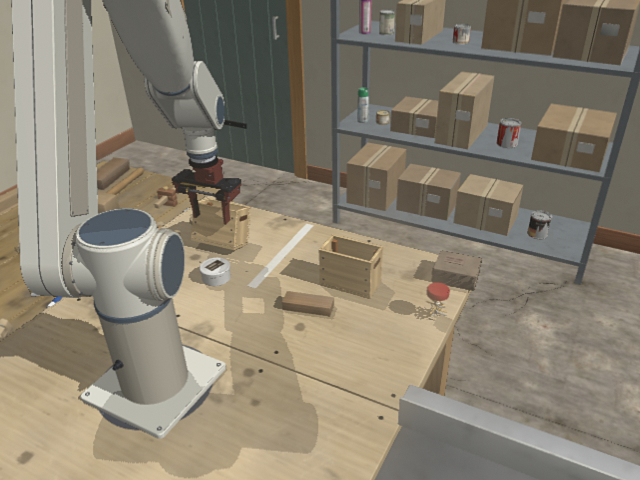

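The left crate, at about (220,232), is tilting on its far edge without visible sliding. I'll keep pushing slowly until it goes over.

Converted, -6 mm is -0.006, -5 mm is -0.005.

```bash
python3 jog.py '{"ticks": [[-0.006, 0, 0, 0, 0, 0], [-0.006, 0, 0, 0, 0, 0], [-0.006, 0, 0, 0, 0, 0], [-0.006, 0, 0, 0, 0, 0], [-0.005, 0, 0, 0, 0, 0]]}'
python3 jog.py '{"ticks": [[-0.005, 0, 0, 0, 0, 0], [-0.005, 0, 0, 0, 0, 0], [-0.005, 0, 0, 0, 0, 0], [0, 0, 0, 0, 0, 0], [0, 0, 0, 0, 0, 0]]}'
python3 - <<'E'
from h import *
snap('scene','s2.png')
E
```

```text
t: 3.5
ee_pos: [501.9, 192.3, 119.1]
orientation: [-0.134, 3.137, 0.001]
ft_force: [-1.6, 0.0, 4.6]
width: 87.6
grasp_force: 1.7
t: 3.92
ee_pos: [515.4, 193.2, 118.3]
orientation: [0.134, -3.138, 0.0]
ft_force: [-0.2, 0.3, -1.1]
width: 88.0
grasp_force: 0.0
```

View pics/s2.png

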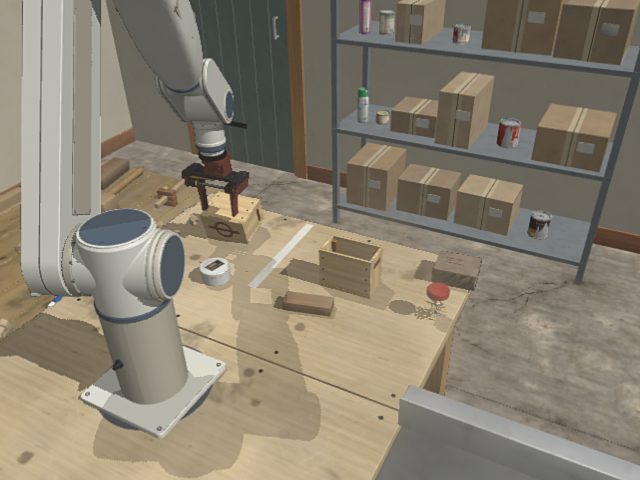

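The left crate is over, and the dark ring-and-bar stamp shows at about (222,229), facing the robot. The left crate is the stamped one. Next is the right crate.

Converted, -35 mm is -0.035, -34 mm is -0.034, 0.055 rad is 0.07.

```bash
python3 jog.py '{"ticks": [[0.005, 0, -0.025, 0, 0, 0.07], [0.015, 0, -0.035, 0, 0, 0], [0.02, -0.016, -0.02, 0, 0, 0], [0.02, -0.034, 0, 0, 0, 0], [0.02, -0.034, 0, 0, 0, 0]]}'
python3 jog.py '{"ticks": [[0.016, -0.034, 0, 0, 0, 0], [0.01, -0.034, 0, 0, 0, 0], [0, -0.034, 0, 0, 0, 0], [0, -0.034, 0, 0, 0, 0], [0, -0.034, 0, 0, 0, 0]]}'
python3 jog.py '{"ticks": [[0, -0.034, 0, 0, 0, 0], [0, -0.034, 0, 0, 0, 0], [0, -0.034, 0, 0, 0, 0], [0, -0.034, 0, 0, 0, 0], [0, -0.02, 0, 0, 0, 0]]}'
python3 jog.py '{"ticks": [[0, 0, 0, 0, 0, 0]]}'
```

```text
t: 4.38
ee_pos: [437.7, 106.6, 199.9]
orientation: [-0.052, 3.138, 0.001]
ft_force: [0.1, -0.8, 0.0]
width: 87.8
grasp_force: 0.0
t: 4.8
ee_pos: [416.3, -65.5, 198.8]
orientation: [-0.048, 3.141, -0.0]
ft_force: [0.6, 0.2, 0.3]
width: 87.8
grasp_force: 0.0
t: 5.22
ee_pos: [421.6, -222.8, 198.8]
orientation: [-0.045, 3.141, -0.001]
ft_force: [0.8, 0.1, 0.2]
width: 87.8
grasp_force: 0.0
t: 5.3
ee_pos: [422.0, -223.2, 198.8]
orientation: [-0.042, 3.14, -0.002]
ft_force: [0.5, -0.1, 0.3]
width: 87.8
grasp_force: 0.0
```

Converted, 30 mm is 0.03, 29 mm is 0.029.

```bash
python3 jog.py '{"ticks": [[0, 0, 0.02, 0, 0, 0], [0, 0, 0.03, 0, 0, 0], [0, 0, 0.029, 0, 0, 0], [0, 0, 0, 0, 0, 0]]}'
python3 jog.py '{"ticks": [[-0.007, 0, 0, 0, 0, 0], [-0.007, 0, 0, 0, 0, 0], [-0.007, 0, 0, 0, 0, 0], [-0.006, 0, 0, 0, 0, 0], [-0.006, 0, 0, 0, 0, 0]]}'
python3 jog.py '{"ticks": [[-0.006, 0, 0, 0, 0, 0], [-0.006, 0, 0, 0, 0, 0], [-0.006, 0, 0, 0, 0, 0], [-0.006, 0, 0, 0, 0, 0], [-0.006, 0, 0, 0, 0, 0]]}'
python3 jog.py '{"ticks": [[-0.006, 0, 0, 0, 0, 0], [-0.006, 0, 0, 0, 0, 0], [-0.006, 0, 0, 0, 0, 0], [-0.006, 0, 0, 0, 0, 0], [-0.005, 0, 0, 0, 0, 0]]}'
python3 jog.py '{"ticks": [[-0.005, 0, 0, 0, 0, 0], [-0.005, 0, 0, 0, 0, 0], [-0.005, 0, 0, 0, 0, 0], [0, 0, 0, 0, 0, 0], [0, 0, 0, 0, 0, 0]]}'
python3 - <<'E'
from h import *
s=snap('scene')['img'];t=snap('top')['img']
c=np.zeros((600,780,3),np.uint8); c[:330]=cv2.resize(t[215:325,145:405],(780,330),interpolation=cv2.INTER_CUBIC)
c[330:,:]=cv2.resize(s[220:310,175:435],(780,270),interpolation=cv2.INTER_CUBIC)
cv2.imwrite('pics/m3.png',c[:,:,::-1])
E
```

```text
t: 5.63
ee_pos: [418.6, -217.5, 115.7]
orientation: [0.048, -3.134, -0.007]
ft_force: [-1.1, 0.2, -0.6]
width: 88.2
grasp_force: 0.0
t: 6.05
ee_pos: [455.9, -219.1, 120.9]
orientation: [-0.048, 3.14, -0.001]
ft_force: [-2.7, 0.0, 2.4]
width: 87.8
grasp_force: 1.5
t: 6.47
ee_pos: [485.5, -218.2, 119.8]
orientation: [-0.047, 3.141, -0.0]
ft_force: [-1.9, -0.1, 5.1]
width: 87.9
grasp_force: 1.9
t: 6.88
ee_pos: [514.8, -217.3, 119.6]
orientation: [-0.047, 3.14, -0.0]
ft_force: [-1.0, -0.4, 1.6]
width: 87.6
grasp_force: 0.5
t: 7.3
ee_pos: [528.9, -216.7, 119.5]
orientation: [0.048, -3.141, -0.0]
ft_force: [0.0, 0.3, -0.4]
width: 87.7
grasp_force: 0.0
```

View pics/m3.png

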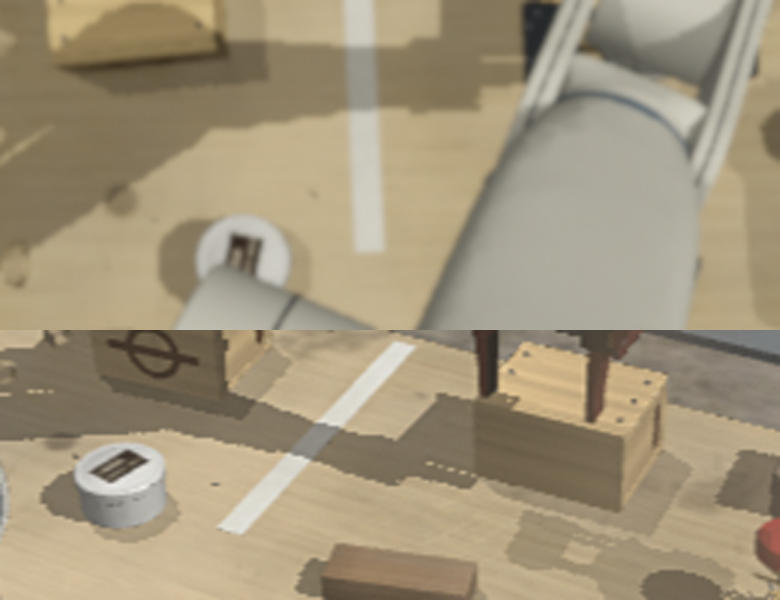

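The right crate lies on its far side with a bare underside. I'll lift, turn the tool 90°, and measure the left crate while it is unobstructed.

Converted, -35 mm is -0.035, -30 mm is -0.03, 0.12 rad is 0.1528.

```bash
python3 jog.py '{"ticks": [[0, 0, -0.02, 0, 0, 0], [0, 0, -0.035, 0, 0, 0], [0, 0, -0.03, 0, 0, 0], [0, 0, 0, 0, 0, 0.1528], [0, 0, 0, 0, 0, 0.1528]]}'
python3 jog.py '{"ticks": [[0, 0, 0, 0, 0, 0.1528], [0, 0, 0, 0, 0, 0.1528], [0, 0, 0, 0, 0, 0.1528], [0, 0, 0, 0, 0, 0.1528], [0, 0, 0, 0, 0, 0.1528]]}'
python3 jog.py '{"ticks": [[0, 0, 0, 0, 0, 0.1528], [0, 0, 0, 0, 0, 0.1528], [0, 0, 0, 0, 0, 0.1528], [0, 0, 0, 0, 0, 0.1528], [0, 0, 0, 0, 0, 0.1528]]}' 50
python3 jog.py '{"ticks": [[0, 0, 0, 0, 0, 0.1528], [0, 0, 0, 0, 0, 0], [0, 0, 0, 0, 0, 0]]}'
python3 - <<'E'
from h import *
print(status.get_obs()['qpos'])
s=snap('scene')['img'];t=snap('top')['img']
c=np.zeros((600,800,3),np.uint8); c[:,:400]=cv2.resize(t[170:270,140:240],(400,400))[:400,:].repeat(1,0) if 0 else 0
c[:400,:400]=cv2.resize(t[170:270,140:240],(400,400),interpolation=cv2.INTER_CUBIC)
c[:400,400:]=cv2.resize(s[170:270,180:280],(400,400),interpolation=cv2.INTER_CUBIC)
c[400:,:]=cv2.resize(t[180:280,140:540],(800,200),interpolation=cv2.INTER_CUBIC)
cv2.imwrite('pics/m4.png',c[:,:,::-1])
E
```

```text
t: 7.82
ee_pos: [529.7, -217.4, 207.1]
orientation: [0.337, 3.119, -0.002]
ft_force: [-0.8, -0.3, -0.5]
width: 87.8
grasp_force: 0.0
t: 8.23
ee_pos: [528.3, -216.8, 204.6]
orientation: [-1.246, -2.883, 0.0]
ft_force: [0.0, -0.3, 0.2]
width: 87.8
grasp_force: 0.0
t: 8.65
ee_pos: [528.3, -216.8, 204.6]
orientation: [-2.043, -2.386, 0.0]
ft_force: [-1.2, -0.6, -0.5]
width: 57.9
grasp_force: 0.0
t: 8.9
ee_pos: [528.5, -216.8, 204.6]
orientation: [-2.171, -2.27, 0.0]
ft_force: [-0.1, -0.4, 0.9]
width: 50.2
grasp_force: 0.0
[-4.10133273e-01  3.88495169e-01  1.77811171e+00 -1.86128084e-06
  9.75204616e-01 -4.54552954e-01]
```

View pics/m4.png

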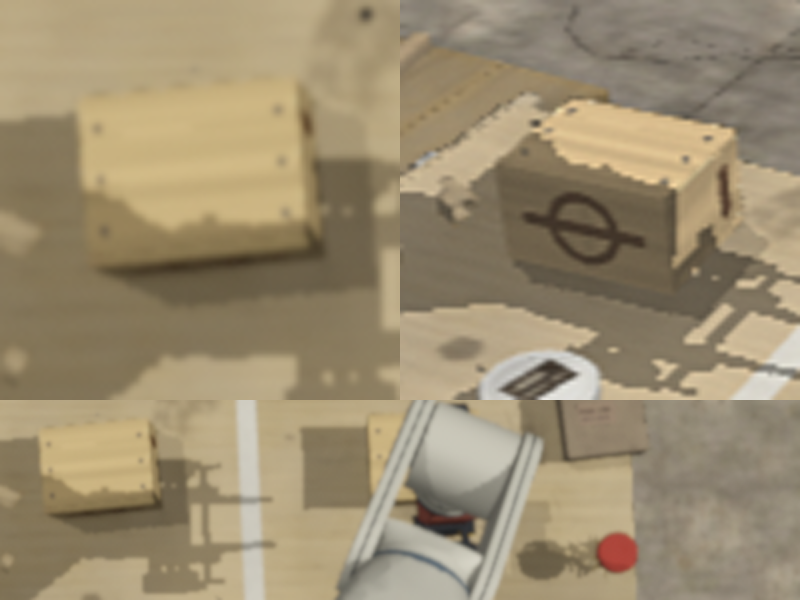

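The stamped crate lies squarely, with top-face corners in the crop at (95,268), (310,248), (297,78), (80,97). The right crate's left end starts at crop (368,415), well clear of the line.

```bash
python3 - <<'E'
from h import *
T=snap('top');S=snap('scene')
P=lambda x,y:(140+x/4-.375,170+y/4-.375)
Q=lambda x,y:(180+(x-400)/4-.375,170+y/4-.375)
A=[(95,266),(308,247),(297,78),(80,97)];B=[(500,160),(668,188),(735,128),(570,100)]
X=[]
for a,b in zip(A,B):
    p,e=tri(T,P(*a),S,Q(*b)); x=onz(T,*P(*a),80);X.append(x); print(p.round(),round(e,1),x.round())
X=np.array(X);print(X.mean(0).round(1)); w=X[0]+X[3]-X[1]-X[2];print('yaw',np.arctan2(-w[0],w[1]),np.linalg.norm(w)/2)
E
```

```text
[527. 258.  87.] 1.5 [528. 259.  80.]
[537. 121.  94.] 1.4 [538. 124.  80.]
[644. 132.  86.] 3.4 [646. 131.  80.]
[634. 273.  81.] 5.5 [636. 271.  80.]
[586.8 196.1  80. ]
yaw 0.07298940131325099 137.82980203895957
```

Converted, 36 mm is 0.036, 18 mm is 0.018.

```bash
python3 jog.py '{"ticks": [[0.018, 0.002, 0, 0, 0, 0], [0.036, 0.0045, 0, 0, 0, 0], [0.036, 0.0045, 0, 0, 0, 0], [0.036, 0.0045, 0, 0, 0, 0], [0.036, 0.0045, 0, 0, 0, 0]]}'
python3 jog.py '{"ticks": [[0.036, 0.0045, 0, 0, 0, 0], [0.036, 0.0045, 0, 0, 0, 0], [0.036, 0.0045, 0, 0, 0, 0], [0.036, 0.0045, 0, 0, 0, 0], [0.036, 0.0045, 0, 0, 0, 0]]}'
python3 jog.py '{"ticks": [[0.036, 0.0045, 0, 0, 0, 0], [0.036, 0.0045, 0, 0, 0, 0], [0.036, 0.0045, 0, 0, 0, 0], [0.036, 0.0045, 0, 0, 0, 0], [0.033, 0.0045, 0, 0, 0, 0]]}'
python3 jog.py '{"ticks": [[0, 0, 0, 0, 0, 0], [0, 0, 0, 0, 0, 0]]}'
```

```text
t: 9.52
ee_pos: [542.0, -52.8, 204.8]
orientation: [2.174, 2.267, 0.0]
ft_force: [0.5, 1.0, -0.3]
width: 50.1
grasp_force: 0.0
t: 9.93
ee_pos: [557.1, 128.5, 204.8]
orientation: [2.174, 2.268, 0.0]
ft_force: [0.9, 0.1, 0.3]
width: 50.2
grasp_force: 0.0
t: 10.35
ee_pos: [572.2, 306.6, 204.7]
orientation: [-2.173, -2.269, -0.0]
ft_force: [0.2, -0.3, -0.6]
width: 50.0
grasp_force: 0.0
t: 10.52
ee_pos: [572.1, 306.0, 204.3]
orientation: [2.171, 2.271, -0.0]
ft_force: [-0.2, -0.7, -0.3]
width: 50.4
grasp_force: 0.0
```

Converted, 40 mm is 0.04, 25 mm is 0.025.

```bash
python3 jog.py '{"ticks": [[0, 0, 0.025, 0, 0, 0], [0, 0, 0.04, 0, 0, 0], [0, 0, 0.04, 0, 0, 0], [0, 0, 0.04, 0, 0, 0], [0, 0, 0.02, 0, 0, 0]]}'
python3 jog.py '{"ticks": [[0, 0, 0, 0, 0, 0], [-0.006, 0, 0, 0, 0, 0], [-0.008, 0, 0, 0, 0, 0], [-0.006, 0, 0, 0, 0, 0], [-0.006, 0, 0, 0, 0, 0]]}'
python3 jog.py '{"ticks": [[-0.006, 0, 0, 0, 0, 0], [-0.007, 0, 0, 0, 0, 0], [-0.008, 0, 0, 0, 0, 0], [-0.009, 0, 0, 0, 0, 0], [-0.009, 0, 0, 0, 0, 0]]}'
python3 jog.py '{"ticks": [[-0.009, 0, 0, 0, 0, 0], [-0.009, 0, 0, 0, 0, 0], [-0.009, 0, 0, 0, 0, 0], [-0.009, 0, 0, 0, 0, 0], [-0.009, 0, 0, 0, 0, 0]]}'
python3 jog.py '{"ticks": [[-0.009, 0, 0, 0, 0, 0], [-0.009, 0, 0, 0, 0, 0], [-0.009, 0, 0, 0, 0, 0], [-0.009, 0, 0, 0, 0, 0], [-0.009, 0, 0, 0, 0, 0]]}'
python3 jog.py '{"ticks": [[-0.009, 0, 0, 0, 0, 0], [-0.008, 0, 0, 0, 0, 0], [-0.006, 0, 0, 0, 0, 0], [-0.004, 0, 0, 0, 0, 0], [0, 0, 0, 0, 0, 0]]}'
python3 - <<'E'
from h import *
s=snap('scene')['img'];t=snap('top')['img']
c=np.zeros((600,800,3),np.uint8)
c[:400,:400]=cv2.resize(t[170:270,200:300],(400,400),interpolation=cv2.INTER_CUBIC)
c[:400,400:]=cv2.resize(s[180:280,210:310],(400,400),interpolation=cv2.INTER_CUBIC)
c[400:,:]=cv2.resize(t[160:310,140:540],(533,200),interpolation=cv2.INTER_CUBIC)[:,:800] if 0 else 0
cv2.imwrite('pics/m5.png',c[:400,:,::-1])
E
```

```text
t: 10.93
ee_pos: [569.9, 301.4, 35.3]
orientation: [-2.175, -2.265, 0.009]
ft_force: [-1.6, 0.2, 0.7]
width: 49.8
grasp_force: 0.0
t: 11.35
ee_pos: [575.1, 278.1, 42.0]
orientation: [2.175, 2.265, 0.006]
ft_force: [0.6, 2.4, 1.1]
width: 50.1
grasp_force: 1.2
t: 11.77
ee_pos: [575.6, 239.2, 40.4]
orientation: [2.175, 2.266, 0.002]
ft_force: [-0.5, 4.3, 4.3]
width: 50.4
grasp_force: 2.3
t: 12.18
ee_pos: [576.9, 193.6, 39.6]
orientation: [-2.175, -2.266, 0.0]
ft_force: [0.1, 5.0, 3.9]
width: 50.0
grasp_force: 2.4
t: 12.6
ee_pos: [578.7, 148.6, 39.6]
orientation: [-2.175, -2.266, 0.0]
ft_force: [-0.7, 5.4, 2.8]
width: 50.1
grasp_force: 2.2
t: 13.02
ee_pos: [579.6, 121.4, 39.4]
orientation: [-2.176, -2.266, 0.002]
ft_force: [0.6, 0.3, 0.2]
width: 50.1
grasp_force: 0.0
```

View pics/m5.png

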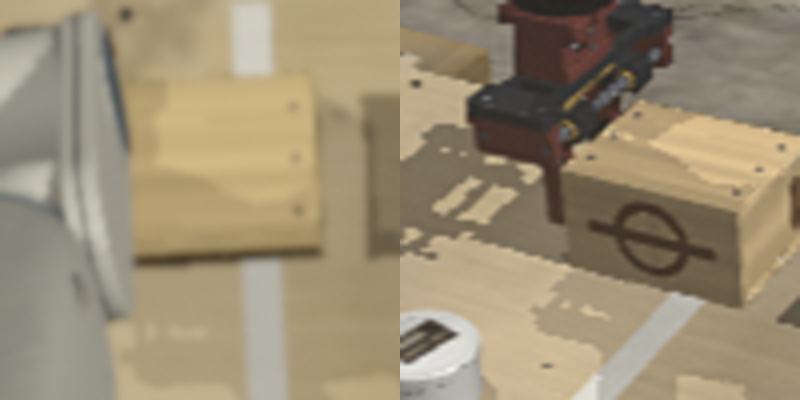

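The stamped crate has slid evenly with its stamp facing the robot, and its right-end top corners are at crop (321,247) and (314,76). The line enters its near side at about (264,260).

```bash
python3 - <<'E'
from h import *
T=snap('top');S=snap('scene')
P=lambda x,y:(200+x/4-.375,170+y/4-.375)
Q=lambda x,y:(210+(x-400)/4-.375,180+y/4-.375)
a=onz(T,*P(321,247),80);b=onz(T,*P(314,76),80);print(a.round(1),b.round(1),'yaw',np.arctan2((b-a)[1],(b-a)[0]))
print(tri(T,P(321,247),S,Q(740,210)))
w=(a+b)/2; print('ctr',w+70*np.array([-.045,1,0]))
print('line near',onz(T,*P(264.5,270)),onz(T,*P(267,390)),'far',onz(T,*P(251.5,40)))
nl=onz(S,*Q(568,265),0);nr=onz(S,*Q(740,305),0);print('scene foot',nl,nr)
E
```

```text
[536.2 -35.2  80. ] [644.5 -31.4  80. ] yaw 0.03432745857885152
(array([535.28342958, -35.20365336,  86.56963146]), np.float64(0.6198437674006686))
ctr [587.18781791  36.70248709  80.        ]
line near [530.1187356    5.88599156   0.        ] [451.15150612   4.70066478   0.        ] far [683.98056148  14.00487534   0.        ]
scene foot [535.14858662 112.02326213   0.        ] [545.49931794 -24.33137101   0.        ]
```

Converted, -6 mm is -0.006, -5 mm is -0.005.

```bash
python3 jog.py '{"ticks": [[-0.005, 0, 0, 0, 0, 0], [-0.006, 0, 0, 0, 0, 0], [-0.006, 0, 0, 0, 0, 0], [-0.005, 0, 0, 0, 0, 0], [-0.003, 0, 0, 0, 0, 0]]}'
python3 jog.py '{"ticks": [[-0.002, 0, 0, 0, 0, 0], [-0.001, 0, 0, 0, 0, 0], [0, 0, 0, 0, 0, 0]]}'
python3 jog.py '{"ticks": [[0.015, 0, 0, 0, 0, 0], [0.036, 0, 0, 0, 0, 0], [0.036, 0, 0, 0, 0, 0], [0.036, 0, 0, 0, 0, 0], [0.036, 0, 0, 0, 0, 0]]}'
python3 jog.py '{"ticks": [[0.02, 0, -0.02, 0, 0, 0], [0, 0, -0.03, 0, 0, 0], [0, 0, 0, 0, 0, 0]]}'
python3 - <<'E'
from h import *
s=snap('scene')['img'];t=snap('top')['img']
c=np.zeros((600,800,3),np.uint8)
c[:400,:400]=cv2.resize(t[170:270,220:320],(400,400),interpolation=cv2.INTER_CUBIC)
c[:400,400:]=cv2.resize(s[180:280,230:330],(400,400),interpolation=cv2.INTER_CUBIC)
c[400:,:533]=cv2.resize(t[160:310,140:540],(533,200))
c[400:,533:]=cv2.resize(s[190:340,190:390],(267,200))
cv2.imwrite('pics/m6.png',c[:,:,::-1])
E
```

```text
t: 13.63
ee_pos: [580.8, 96.8, 39.6]
orientation: [-2.176, -2.266, 0.0]
ft_force: [0.1, 1.9, -0.9]
width: 50.1
grasp_force: 0.8
t: 13.88
ee_pos: [581.1, 94.2, 39.7]
orientation: [2.176, 2.266, -0.0]
ft_force: [0.5, -0.5, 0.1]
width: 50.1
grasp_force: 0.0
t: 14.3
ee_pos: [574.5, 254.9, 39.9]
orientation: [2.175, 2.266, 0.0]
ft_force: [0.7, -0.2, -0.0]
width: 50.2
grasp_force: 0.0
t: 14.55
ee_pos: [576.2, 276.5, 94.4]
orientation: [2.17, 2.268, 0.011]
ft_force: [0.8, 1.5, 0.3]
width: 49.8
grasp_force: 0.0
```

View pics/m6.png

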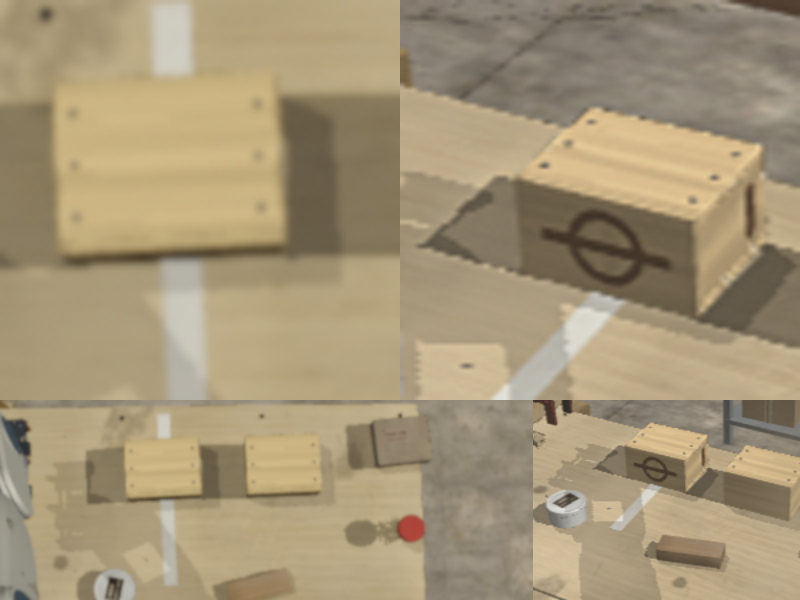

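The stamped crate straddles the line, with top corners in the crop at (64,253), (286,245), (278,73), (55,83) and the line emerging at (172,70) and (183,262). The right crate is clear of the line, and the other things are where they were. Now the numbers.

```bash
python3 - <<'E'
from h import *
T=snap('top');S=snap('scene')
P=lambda x,y:(220+x/4-.375,170+y/4-.375)
Q=lambda x,y:(230+(x-400)/4-.375,180+y/4-.375)
X=np.array([onz(T,*P(*a),80) for a in[(64,252),(286,244),(278,73),(55,83)]]);print(X.round(),X.mean(0).round(1))
n,f=onz(T,*P(182.5,262)),onz(T,*P(172,70)); print(n,f,'line y at ctr',np.interp(X.mean(0)[0],[n[0],f[0]],[n[1],f[1]]))
l,r=onz(S,*Q(521,272)),onz(S,*Q(695,315));print(l,r,(l+r)/2, 'scene line',(onz(S,*Q(588,293))+onz(S,*Q(625,302)))/2)
E
```

```text
[[534.  76.  80.]
 [538. -63.  80.]
 [646. -59.  80.]
 [642.  82.  80.]] [589.9   8.7  80. ]
[535.42358286   7.17776696   0.        ] [663.69531424  13.70385096   0.        ] line y at ctr 9.951775157957492
[537.91799978  85.71449335   0.        ] [545.55229043 -52.23618645   0.        ] [541.73514511  16.73915345   0.        ] scene line [537.03020936  14.07201301   0.        ]
```

Centring on the line is within about 3 mm in both views, and the yaw matches. The robot is touching nothing.

Converted, -30 mm is -0.03.

```bash
python3 jog.py '{"ticks": [[0, 0, -0.03, 0, 0, 0], [0, 0, 0, 0, 0, 0], [0, 0, 0, 0, 0, 0]]}'; python3 -c "
from workcell import ctrl, cams, workorder, status; print(workorder.close_job())"
```

```text
t: 15.0
ee_pos: [574.3, 273.0, 119.8]
orientation: [2.176, 2.265, 0.002]
ft_force: [-0.9, -0.2, -0.0]
width: 49.7
grasp_force: 0.0
the job is handed in; nothing more can be done
None
```

Job handed in at 15.0 s: both crates were tipped first, then the stamped left crate was pushed to within about 3 mm of centred across the dispatch line with its stamp facing the robot; the bare right crate lies clear of the line and nothing else looked moved in the last pictures.

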